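# Snap a painted panel into its display case and shut the door

## Robot

A 7-joint arm with a two-finger parallel gripper is mounted at the origin on the work surface. World frame = base frame: x ahead of the robot, y to its left, z up, the work surface at z = 0. Lengths are in mm, angles in rad, forces in N, time in s.
With the tool pointing down it reaches from about 425 to 1025 mm from the base axis. Payload 3.6 kg.
Tool frame: the origin (TCP) lies on the centre line of the jaws, within the pads' length; the fingertips stand 17 mm ahead of it and the grasp point (between the pads) lies 2 mm behind it (env.finger_overhang is the distance from the TCP to the fingertips, in mm); z points along the fingers, y is the direction in which the jaws open and shut (so a half turn about z gives the same grasp; the last joint's range is limited). The gripper opens to 85 mm and grips with 20 to 120 N. Pads are 22 mm wide; open, the fingers measure 114 mm over their backs; the gripper's body (76 mm by 85 mm) begins 54 mm behind the grasp point. The pads swing forward as they close: fully open they stand 13 mm farther back than shut.
Start: joints at [-1.312, 0.591, 0.048, 1.609, -0.033, 0.943, -0.034], TCP at [249.822, 680.602, 248.302] pointing down, gripper open.
Joint ranges: [-2.69, 2.69], [-0.47, 2.24], [-1.27, 1.36], [0.19, 2.51], [-1.53, 4.68], [0.08, 2.07], [-3.09, 3.09]. Speed limits (rad/s): [2.57, 2.57, 3.14, 3.14, 3.14, 3.14, 3.14].

## Interface

Orientations are given as a rotation vector (axis times angle).
In Python, from rig import status, imaging, ticket, spotter, env gives the robot as it stands.
- The arm moves only by the tool carry_out, never from a script. Its argument "commands" is a list of rows, each an object of numbers: "wx", "wy", "wz": the turn, a rotation vector about the tool's x, y, z in degrees; "dx", "dy", "dz": the shift along the tool's x, y, z in mm; "jaw": the finger opening in mm, from 0 to 85.4. In form: [{"wx": .., "wy": .., "wz": .., "dx": .., "dy": .., "dz": .., "jaw": ..}, ...]. A call has 1 to 8 rows; each row shifts and turns the commanded pose from where the row before left it, along the tool's axes as they then stand; what a row does not reach is not made up. A row lasts 1/12 s, in which the tool goes at most 41.7 mm and 7.16 degrees, less where a joint would pass 70% of its speed; a pose out of reach is approached as far as the arm can. A call with a gripper value outside its range is refused whole. The fingers move at their own pace and stop on an object; "force" is the grip in N (left out, the last holds). Time passes only in rows, so rows that do not move let the fingers close. It gives the time, the measured TCP pose, the force and the opening at its end, in the units of the state.
- status.read_state(): the state, without advancing time (a new reading comes with each control period).
- imaging.get_image(name): name is "side" or "top"; returns the picture (384x512x3 uint8, red, green, blue); there is no depth.
- imaging.camera_model(name): a dict with "K" (3x3 intrinsics, pixels), "cam_to_world" (4x4, takes a point from camera to world coordinates). Camera axes: x right, y down, z forward; pixel columns grow to the right and rows downward; lengths in mm; the calibration is good to about 2 mm. A picture is of the moment at which its call begins. camera_model takes no time and is no camera call.
- ticket.job_done(): hands the job in, once; it reports no verdict.
Trained networks look in the newest picture that a camera, given by its name, has taken for a name from the list of things; names that differ only in an ending like _2 or _b are one class to them, and where a whole thing is asked for, a point or a joint stands for the part that bears it (a point fixed in the world has none). Each returns a list of dicts, best first, with "conf" (0 to 1); they miss things now and then, are a little off and sometimes report something else, mostly with a low value. They report only what shows in the picture. A call takes as long as a camera call. They do not tell look-alikes from the thing itself.
- spotter.trace(camera, target): "pixels" (384x512 bool, what is visible of it).
- spotter.mark_of(camera, target): "position" ([x, y, z] in mm, in world coordinates, good to about 4 mm: a listed point, or the origin of a listed thing).
The state is a dict: "time": time; "joint_positions": joint angles; "joint_vel": joint speeds; "tau": joint torques, N m; "tool_pos": TCP position; "orientation": TCP orientation; "contact_force": force on the tool from outside, world axes, zero at the start; "wrist_torque": the same for the moment, N m; "finger_gap": finger opening in mm.
Only numpy, scipy, OpenCV 4.12 (cv2) and the standard library are available. Lean on these libraries where they do the work, as an engineer would, in place of code of your own. Each camera call takes 0.05 s, during which the arm holds its last target.

## Task

The painted panel lies loose on the four barbed posts of the open display case. Press it down until every post has clicked through its corner hole and the panel lies fully home on the posts' shoulders, then swing the glazed door shut until its catch clicks. Leave the other things on the table where they are.

Things in the scene. Friction and masses are not known exactly. Their poses are not given: they have to be found in the camera images.
- case: Dark wooden display case lying on its back, open side up, fixed to the table. Outside 200 mm (its x) by 220 mm (its y) by 62 mm high (rim), walls 10 mm, floor 8 mm thick. Origin: centre of its underside, on the table; z up, y towards the hinged side. Inside stand four white snap posts, at x = +65 or -65 mm and y = -65 or +45 mm.
- shoulder0 (a point): Top centre of the shoulder of the post at x = -65, y = -65 mm of the case. All posts alike: shoulder 20 mm across, top 30 mm above the table; on it a tapered barbed head in two sprung halves, 15 mm across along y and 9 mm along x when spread, widest 5 to 6 mm above the shoulder, tip 14 mm above it. The shoulders carry the panel when it is home.
- panel_mid (a point): Centre (half-way through the thickness) of the flat painted panel, 160 mm (its x) by 140 mm (its y) by 4 mm, about 90 g, axes parallel to the case's, an 11 mm hole near each corner. At the start it lies loose on the heads of the posts, its underside about 11 mm above the shoulders; home, its top face lies 34 mm above the table.
- panel: The same panel, origin at the centre of its underside. A push of 6 to 12 N near a corner, e.g. 25 mm from a hole along x towards the panel's middle, snaps that corner (often a neighbour too); in the middle it takes some 30 N. It may tilt until all corners are home. A barb springs out over the hole's rim once its corner is down (1 mm play) and holds it.
- door (a joint): Angle (rad) of the case's glazed door: 0 shut, grows as it opens, stop at 2.15. At the start it leans back past upright, 1.9 to 2.05. Stiff hinge: it stays where left; about 3 N at the free edge swings it. At 0.05 rad (free edge 10 mm up) its catch meets a spring roller in the case; 6 to 11 N down on the free rail snaps it home to 0, where it is held.
- door_edge (a point): Point on the door's outer face (upper face when shut), half-way along the free rail, 210 mm from the hinge, 10 mm inside the free edge. The door: dark wooden frame 200 mm along the hinge, 220 mm from hinge to free edge, 12 mm thick, rails 22 mm wide round a clear pane. Shut, its top face is 74 mm above the table; open, it is up to 275 mm high.
- door_hinge (a point): Middle of the door's hinge line, on the rim of the case's +y wall (case frame 0, 110, 62 mm); the line runs along the case's x. The door's underside (when shut) lies in the plane of the hinge line; when open, its outer face looks away from the case.
- hole0 (a point): Centre of the panel's hole over the post at x = -65, y = -65 mm of the case, on the underside of the panel: 30 mm above the table when that corner is home, about 41 mm at the start.
- hole1 (a point): Centre of the panel's hole over the post at x = -65, y = +45 mm of the case, on the underside of the panel: 30 mm above the table when that corner is home, about 41 mm at the start.
- hole2 (a point): Centre of the panel's hole over the post at x = +65, y = -65 mm of the case, on the underside of the panel: 30 mm above the table when that corner is home, about 41 mm at the start.
- hole3 (a point): Centre of the panel's hole over the post at x = +65, y = +45 mm of the case, on the underside of the panel: 30 mm above the table when that corner is home, about 41 mm at the start.
- brush: Bystander, to be left alone: paint brush, 200 mm long, lying on the table beside the case's wall that is opposite the hinge. Origin about its middle, on the table; x along its length.
- tape_roll: Bystander, to be left alone: yellowish roll of tape lying flat, 80 mm across, 22 mm high, beyond the case. Origin at the centre of its underside.
- ink_jar: Bystander, to be left alone: small amber glass jar with black lid, 48 mm across, 62 mm high, beyond the case. Origin at the centre of its underside.
- paper_cup: Bystander, to be left alone: white paper cup, 76 mm across, 88 mm high, standing at the left. Origin at the centre of its underside.
- dish: Bystander, to be left alone: white dish, 110 mm across, 18 mm high, at the right. Origin at the centre of its underside.
- ink_stick: Bystander, to be left alone: black ink stick, 75 x 22 x 12 mm, lying at the left. Origin at the centre of its underside.
Mind the look-alikes: they are no part of the job. Leave any blue, brown or turquoise look-alike of the panel alone.

How it is judged (in metres and radians):
On the way:
1. All four posts have clicked through the panel while the door still stands open (z of each of hole0, hole1, hole2, hole3 in the frame of case below 0.0315 m and value of joint door above 0.5 rad), for 0.2 s.
At the end, for the whole second after the job is handed in: The panel is home on all four posts (underside at each hole within 1.5 mm of the post's shoulder), the door is shut on its catch (less than 0.02 rad, i.e. 4 mm at the free edge), and everything is at rest (z of each of hole0, hole1, hole2, hole3 in the frame of case below 0.0315 m and value of joint door below 0.02 rad and velocity of joint door below 0.05 rad/s and linear speed of panel below 0.02 m/s); the robot touches nothing.
It fails at once if A bystander is shoved or knocked over (moved more than 40 mm) (distance of any of brush, tape_roll, ink_jar, paper_cup, dish, ink_stick from where it was at the start of the episode above 0.04 m).
It also fails if it takes over 58 s, if anything falls off the work surface, if the arm or the gripper's body presses on something with over 40 N, if the wrist force passes 120 N, or if a joint passes its speed limit or range.

## Working session

There is one attempt and no reset: what is moved stays moved. The work goes in short steps, Python scripts to look and compute and a tool call to move; the robot and the scene stay as the last step left them, time stands still between calls to the robot, and variables do not carry over. Pictures are saved under pics/ and viewed, and the job is handed in when it is done.

Besides the shell and the picture viewer there is one more tool, called after "Request:" as name(argument=value, ...), one argument or row to a line, values as JSON. carry_out: Moves the arm, as the interface text tells. Its arguments: {"type":"object","properties":{"commands":{"type":"array"},"force":{"type":"number"}},"required":["commands"]}

```bash
mkdir -p pics; ls; python3 - <<'E'
from rig import status, imaging, ticket, spotter, env
import cv2,numpy as np
s=status.read_state();print(s['time'],s['tool_pos'],s['orientation'],s['contact_force'],s['finger_gap'],env.finger_overhang)
for n in ('top','side'):
    im=imaging.get_image(n);cv2.imwrite(f'pics/{n}0.png',im[:,:,::-1])
    m=imaging.camera_model(n);print(n,np.round(m['K'],1).tolist(),np.round(m['cam_to_world'],3).tolist())
    for t in ('case','panel_mid','door_edge','door_hinge','hole0','hole1','hole2','hole3','shoulder0'):
        try:
            r=spotter.mark_of(n,t);print(n,t,[(np.round(x['position'],0).tolist(),round(x['conf'],2)) for x in r[:3]])
        except Exception as e: print(t,e)
print(status.read_state()['time'])
E
```

```text
pics
0.0 [249.54235881 679.8530561  247.12322881] [-0.5495578  -3.09288056  0.00357792] [ 0.73370192  0.10391057 -0.78991076] 85.73196067922825 17.0
top [[369.1, 0.0, 254.9], [0.0, 369.1, 185.3], [0.0, 0.0, 1.0]] [[-0.003, -0.991, 0.132, 352.505], [-1.0, 0.0, -0.02, 46.572], [0.019, -0.132, -0.991, 996.061], [0.0, 0.0, 0.0, 1.0]]
top case []
top panel_mid [([342.0, -20.0, 2.0], 0.8), ([614.0, 260.0, 3.0], 0.76), ([579.0, -38.0, 44.0], 0.74)]
top door_edge [([580.0, 176.0, 252.0], 0.72), ([514.0, -90.0, 38.0], 0.7)]
top door_hinge [([577.0, 81.0, 64.0], 0.61)]
top hole0 [([518.0, -89.0, 41.0], 0.97), ([513.0, 19.0, 43.0], 0.97), ([422.0, -46.0, -4.0], 0.94)]
top hole1 [([518.0, -89.0, 41.0], 0.97), ([513.0, 19.0, 43.0], 0.97), ([422.0, -46.0, -4.0], 0.94)]
top hole2 [([518.0, -89.0, 41.0], 0.97), ([513.0, 19.0, 43.0], 0.97), ([422.0, -46.0, -4.0], 0.94)]
top hole3 [([518.0, -89.0, 41.0], 0.97), ([513.0, 19.0, 43.0], 0.97), ([422.0, -46.0, -4.0], 0.94)]
top shoulder0 [([515.0, -90.0, 28.0], 0.76)]
side [[453.5, 0.0, 251.6], [0.0, 453.5, 186.1], [0.0, 0.0, 1.0]] [[0.958, -0.157, 0.239, 134.758], [-0.286, -0.512, 0.81, -1080.094], [-0.005, -0.844, -0.536, 806.68], [0.0, 0.0, 0.0, 1.0]]
side case [([575.0, -27.0, -3.0], 0.68)]
side panel_mid [([161.0, 297.0, -0.0], 0.74), ([581.0, -36.0, 44.0], 0.71), ([341.0, -22.0, 3.0], 0.66)]
side door_edge [([574.0, 178.0, 250.0], 0.6), ([580.0, -33.0, 46.0], 0.53)]
side door_hinge [([579.0, 86.0, 59.0], 0.89)]
side hole0 [([166.0, 384.0, -1.0], 0.96), ([328.0, -102.0, -4.0], 0.94), ([511.0, -93.0, 41.0], 0.92)]
side hole1 [([166.0, 384.0, -1.0], 0.96), ([328.0, -102.0, -4.0], 0.94), ([511.0, -93.0, 41.0], 0.92)]
side hole2 [([166.0, 384.0, -1.0], 0.96), ([328.0, -102.0, -4.0], 0.94), ([511.0, -93.0, 41.0], 0.92)]
side hole3 [([166.0, 384.0, -1.0], 0.96), ([328.0, -102.0, -4.0], 0.94), ([511.0, -93.0, 41.0], 0.92)]
side shoulder0 [([517.0, -91.0, 37.0], 0.69)]
1.0
```

View pics/top0.png

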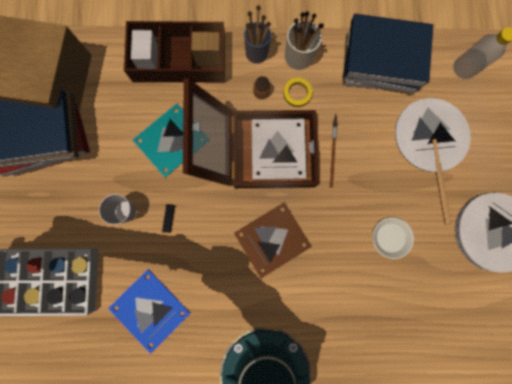

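View pics/side0.png

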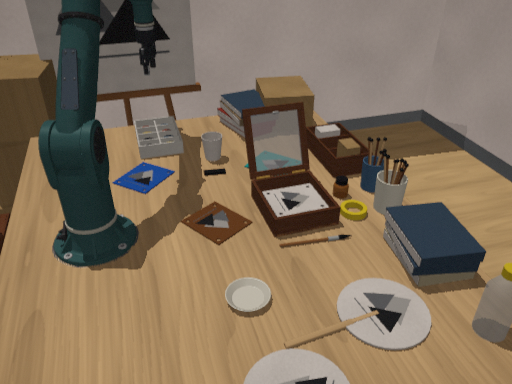

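```bash
python3 - <<'E'
from rig import status, imaging, ticket, spotter, env
import cv2,numpy as np
for n in ('top','side'):
    r=spotter.mark_of(n,'hole0');print(n,[(np.round(x['position'],0).tolist(),round(x['conf'],2)) for x in r])
im=cv2.imread('pics/top0.png');cv2.imwrite('pics/crop_top.png',cv2.resize(im[60:260,200:400],None,fx=3,fy=3,interpolation=3))
from scipy.spatial.transform import Rotation as R
print(np.round(R.from_rotvec(status.read_state()['orientation']).as_matrix(),3))
E
```

```text
top [([518.0, -89.0, 41.0], 0.97), ([513.0, 19.0, 43.0], 0.97), ([422.0, -46.0, -4.0], 0.94), ([697.0, 247.0, -2.0], 0.92), ([156.0, 216.0, -1.0], 0.91), ([354.0, 61.0, -2.0], 0.9), ([326.0, -104.0, 3.0], 0.82), ([650.0, 24.0, 39.0], 0.81), ([645.0, -88.0, 45.0], 0.8), ([610.0, 340.0, -0.0], 0.74), ([166.0, 383.0, 4.0], 0.71), ([260.0, 8.0, 2.0], 0.7), ([531.0, 272.0, -2.0], 0.64), ([74.0, 295.0, -5.0], 0.61), ([249.0, 307.0, -0.0], 0.55)]
side [([166.0, 384.0, -1.0], 0.96), ([328.0, -102.0, -4.0], 0.94), ([511.0, -93.0, 41.0], 0.92), ([645.0, 25.0, 38.0], 0.88), ([153.0, 213.0, -6.0], 0.86), ([245.0, 307.0, 1.0], 0.83), ([76.0, 292.0, 2.0], 0.79), ([355.0, 58.0, 2.0], 0.78), ([258.0, 5.0, -2.0], 0.73), ([513.0, 20.0, 42.0], 0.67), ([580.0, -24.0, 2.0], 0.67)]
[[-0.939  0.345  0.   ]
 [ 0.345  0.939  0.   ]
 [-0.     0.    -1.   ]]
```

View crop.

Candidates for the panel in the top picture are white in the case (278,148), brown (272,240), blue (150,310) and turquoise (172,140). The paintings on the plates at (433,130) and (500,225) could also be mistaken for it. I choose the white one in the case and check it in a crop.

View pics/crop_top.png

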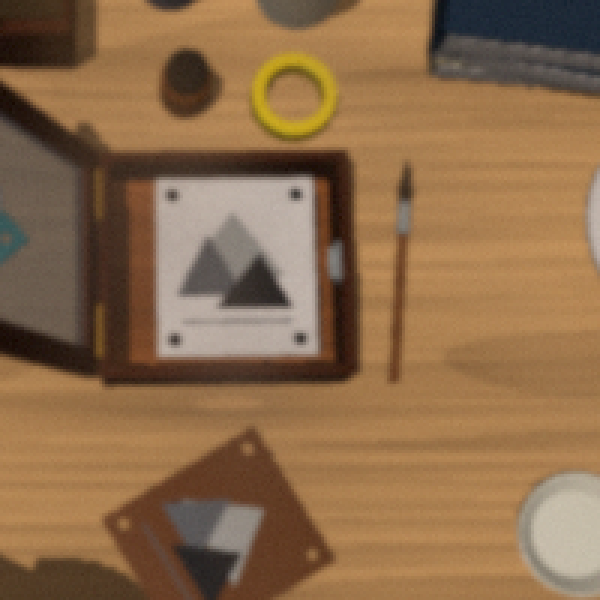

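```bash
cat > h.py <<'E'
import numpy as np
from rig import imaging
def pj(n,P):
    m=imaging.camera_model(n);T=np.linalg.inv(m['cam_to_world']);p=np.atleast_2d(P)@T[:3,:3].T+T[:3,3];q=p@np.array(m['K']).T;return q[:,:2]/q[:,2:]
def ray(n,uv,z):
    m=imaging.camera_model(n);T=np.array(m['cam_to_world']);d=T[:3,:3]@np.linalg.inv(m['K'])@np.array([*uv,1.]);return T[:3,3]+d*(z-T[2,3])/d[2]
E
python3 - <<'E'
from h import *
# case frame fit: origin, yaw
H={(-65,-65):[(518,-89),(511,-93)],(-65,45):[(513,19),(513,20)],(65,-65):[(645,-88)],(65,45):[(650,24),(645,25)]}
A=[];B=[]
for k,v in H.items():
    for p in v:A.append(k);B.append(p)
A.append((0,110));B.append((578,83))
A=np.array(A,float);B=np.array(B,float)
a=A-A.mean(0);b=B-B.mean(0)
th=np.arctan2((a[:,0]*b[:,1]-a[:,1]*b[:,0]).sum(),(a*b).sum())
R=np.array([[np.cos(th),-np.sin(th)],[np.sin(th),np.cos(th)]]);o=B.mean(0)-R@A.mean(0)
print(th,o,np.round(B-(A@R.T+o),1).tolist())
for x,y in [(-100,-110),(100,-110),(100,110),(-100,110)]:
    P=[*(R@[x,y]+o),62];print((x,y),np.round(P),pj('top',P).round(1),pj('side',P).round(1))
for x,y in [(-65,-65),(65,-65),(65,45),(-65,45)]:
    P=[*(R@[x,y]+o),45];print((x,y),np.round(P),pj('top',P).round(1),pj('side',P).round(1))
E
python3 - <<'E'
import cv2
im=cv2.imread('pics/side0.png');cv2.imwrite('pics/crop_side.png',cv2.resize(im[90:250,220:370],None,fx=3.5,fy=3.5,interpolation=3))
E
```

```text
0.016991270737452675 [579.9505888  -24.11023843] [[1.9, 1.2], [-5.1, -2.8], [-1.2, -0.8], [-1.2, 0.2], [-1.0, -0.0], [5.8, 2.0], [0.8, 3.0], [-0.1, -2.9]]
(-100, -110) [ 482. -136.   62.] [[318.8 183.4]] [[275.5 219. ]]
(100, -110) [ 682. -132.   62.] [[315.6 108.2]] [[341.2 206.1]]
(100, 110) [678.  88.  62.] [[232.  109.2]] [[310.  169.3]]
(-100, 110) [478.  84.  62.] [[232.9 184.8]] [[251.3 179.2]]
(-65, -65) [516. -90.  45.] [[299.9 171.3]] [[281.4 212.6]]
(65, -65) [646. -88.  45.] [[298.1 123.2]] [[322.8 204.6]]
(65, 45) [644.  22.  45.] [[256.9 123.8]] [[307.8 185.6]]
(-65, 45) [514.  20.  45.] [[257.9 172. ]] [[268.6 192.7]]
```

View pics/crop_side.png

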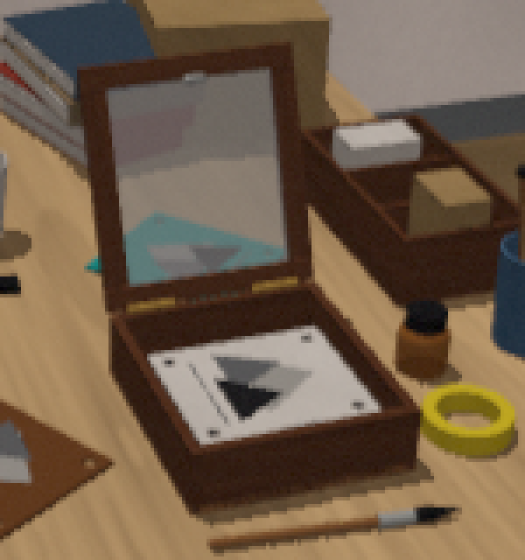

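The crop shows the white panel inside the case, with heads visible in its four holes at top pixels (257,125), (298,125), (300,173) and (258,173). That agrees with the fit within about 3 mm, so the case is at about (578,-24) with a yaw of about 1°. The door leans back on the +y side. I raise the arm, align the tool, close the jaws and go over the door.

Request:
carry_out(
  commands=[
    {"wz": -7,"dz": -30,"jaw": 0},
    {"wz": -7,"dz": -30,"jaw": 0},
    {"wz": -7,"dz": -30,"jaw": 0},
    {"dx": -14,"dy": -37,"jaw": 0},
    {"dx": -14,"dy": -37,"jaw": 0},
    {"dx": -14,"dy": -37,"jaw": 0},
    {"dx": -14,"dy": -37,"jaw": 0},
    {"dx": -14,"dy": -37,"jaw": 0},
  ],
  force=40,
)

```text
validation failed for argument at $.co...
```

Request:
carry_out(
  commands=[
    {"wx": 0,"wy": 0,"wz": -7,"dx": 0,"dy": 0,"dz": -30,"jaw": 0},
    {"wx": 0,"wy": 0,"wz": -7,"dx": 0,"dy": 0,"dz": -30,"jaw": 0},
    {"wx": 0,"wy": 0,"wz": -7,"dx": 0,"dy": 0,"dz": -30,"jaw": 0},
    {"wx": 0,"wy": 0,"wz": 0,"dx": -14,"dy": -37,"dz": 0,"jaw": 0},
    {"wx": 0,"wy": 0,"wz": 0,"dx": -14,"dy": -37,"dz": 0,"jaw": 0},
    {"wx": 0,"wy": 0,"wz": 0,"dx": -14,"dy": -37,"dz": 0,"jaw": 0},
    {"wx": 0,"wy": 0,"wz": 0,"dx": -14,"dy": -37,"dz": 0,"jaw": 0},
    {"wx": 0,"wy": 0,"wz": 0,"dx": -14,"dy": -37,"dz": 0,"jaw": 0},
  ],
  force=40,
)

```text
time: 1.77
tool_pos: [323.0, 494.8, 338.5]
orientation: [-0.023, 3.141, 0.0]
contact_force: [1.3, -0.7, -0.0]
finger_gap: -0.1
```

Request:
carry_out(
  commands=[
    {"wx": 0,"wy": 0,"wz": 0,"dx": -14,"dy": -37,"dz": 0,"jaw": 0},
    {"wx": 0,"wy": 0,"wz": 0,"dx": -14,"dy": -37,"dz": 0,"jaw": 0},
    {"wx": 0,"wy": 0,"wz": 0,"dx": -14,"dy": -37,"dz": 0,"jaw": 0},
    {"wx": 0,"wy": 0,"wz": 0,"dx": -14,"dy": -37,"dz": 0,"jaw": 0},
    {"wx": 0,"wy": 0,"wz": 0,"dx": -14,"dy": -37,"dz": 0,"jaw": 0},
    {"wx": 0,"wy": 0,"wz": 0,"dx": -14,"dy": -37,"dz": 0,"jaw": 0},
    {"wx": 0,"wy": 0,"wz": 0,"dx": -14,"dy": -37,"dz": 0,"jaw": 0},
    {"wx": 0,"wy": 0,"wz": 0,"dx": -14,"dy": -37,"dz": 0,"jaw": 0},
  ],
)

```text
time: 2.43
tool_pos: [439.3, 200.5, 338.7]
orientation: [-0.023, 3.141, 0.001]
contact_force: [0.2, 0.4, -0.2]
finger_gap: -0.2
```

Request:
carry_out(
  commands=[
    {"wx": 0,"wy": 0,"wz": 0,"dx": -14,"dy": -37,"dz": 0,"jaw": 0},
    {"wx": 0,"wy": 0,"wz": 0,"dx": -14,"dy": -37,"dz": 0,"jaw": 0},
    {"wx": 0,"wy": 0,"wz": 0,"dx": -14,"dy": -37,"dz": 0,"jaw": 0},
    {"wx": 0,"wy": 0,"wz": 0,"dx": -14,"dy": -37,"dz": 0,"jaw": 0},
    {"wx": 0,"wy": 0,"wz": 0,"dx": -14,"dy": -37,"dz": 0,"jaw": 0},
    {"wx": 0,"wy": 0,"wz": 0,"dx": -14,"dy": -37,"dz": 0,"jaw": 0},
    {"wx": 0,"wy": 0,"wz": 0,"dx": -14,"dy": -37,"dz": 0,"jaw": 0},
    {"wx": 0,"wy": 0,"wz": 0,"dx": 0,"dy": 0,"dz": 0,"jaw": 0},
  ],
)

```text
time: 3.1
tool_pos: [542.8, -65.0, 339.2]
orientation: [-0.004, 3.138, -0.009]
contact_force: [-0.1, -1.0, 0.9]
finger_gap: -0.1
```

Request:
carry_out(
  commands=[
    {"wx": 0,"wy": 0,"wz": 0,"dx": 3,"dy": -24,"dz": 20,"jaw": 0},
    {"wx": 0,"wy": 0,"wz": 0,"dx": 0,"dy": 0,"dz": 40,"jaw": 0},
    {"wx": 0,"wy": 0,"wz": 0,"dx": 0,"dy": 0,"dz": 40,"jaw": 0},
    {"wx": 0,"wy": 0,"wz": 0,"dx": 0,"dy": 0,"dz": 40,"jaw": 0},
    {"wx": 0,"wy": 0,"wz": 0,"dx": 0,"dy": 0,"dz": 40,"jaw": 0},
    {"wx": 0,"wy": 0,"wz": 0,"dx": 0,"dy": 0,"dz": 40,"jaw": 0},
    {"wx": 0,"wy": 0,"wz": 0,"dx": 0,"dy": 0,"dz": 36,"jaw": 0},
    {"wx": 0,"wy": 0,"wz": 0,"dx": 0,"dy": 0,"dz": 0,"jaw": 0},
  ],
)

```text
time: 3.77
tool_pos: [533.7, -78.2, 76.4]
orientation: [0.024, -3.129, -0.002]
contact_force: [-0.3, 0.9, 1.1]
finger_gap: -0.2
```

```bash
cat > look.py <<'E'
import sys,cv2,numpy as np
from rig import imaging
k=sys.argv[1]
a=imaging.get_image('top')[60:260,190:390];b=imaging.get_image('side')[60:260,210:410]
cv2.imwrite(f'pics/{k}.png',cv2.resize(np.hstack([a,b])[:,:,::-1],None,fx=2,fy=2,interpolation=3))
E
python3 look.py a1
```

```text
(no output)
```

View pics/a1.png

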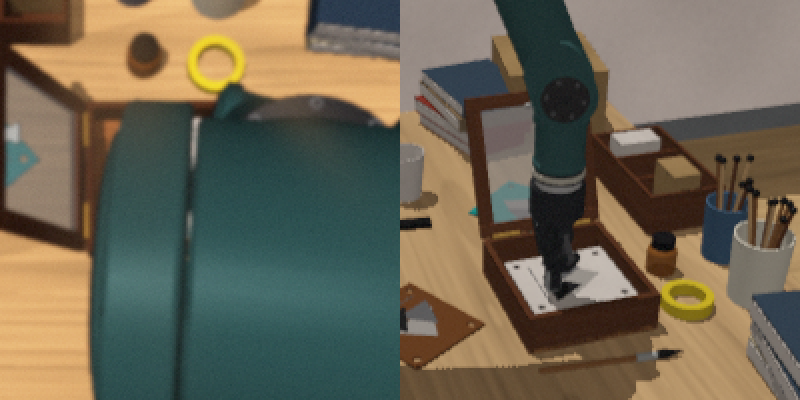

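The side picture shows closed fingers over the front-left quarter of the panel, around (560,285). I correct the position and go down.

Request:
carry_out(
  commands=[
    {"wx": 0,"wy": 0,"wz": 0,"dx": -5,"dy": -12,"dz": 0,"jaw": 0},
    {"wx": 0,"wy": 0,"wz": 0,"dx": 0,"dy": 0,"dz": 10,"jaw": 0},
    {"wx": 0,"wy": 0,"wz": 0,"dx": 0,"dy": 0,"dz": 4,"jaw": 0},
    {"wx": 0,"wy": 0,"wz": 0,"dx": 0,"dy": 0,"dz": 2,"jaw": 0},
    {"wx": 0,"wy": 0,"wz": 0,"dx": 0,"dy": 0,"dz": 0,"jaw": 0},
  ],
)

```text
time: 4.28
tool_pos: [543.3, -91.1, 66.7]
orientation: [-0.023, 3.141, 0.0]
contact_force: [-0.6, 0.5, 0.3]
finger_gap: -0.3
```

Request:
carry_out(
  commands=[
    {"wx": 0,"wy": 0,"wz": 0,"dx": 3,"dy": 0,"dz": 3,"jaw": 0},
    {"wx": 0,"wy": 0,"wz": 0,"dx": 0,"dy": 0,"dz": 0,"jaw": 0},
  ],
)

```text
time: 4.45
tool_pos: [539.2, -90.9, 63.2]
orientation: [0.024, -3.14, -0.001]
contact_force: [-0.7, -0.2, 0.6]
finger_gap: -0.2
```

Request:
carry_out(
  commands=[
    {"wx": 0,"wy": 0,"wz": 0,"dx": 0,"dy": 0,"dz": 3,"jaw": 0},
    {"wx": 0,"wy": 0,"wz": 0,"dx": 0,"dy": 0,"dz": 2,"jaw": 0},
    {"wx": 0,"wy": 0,"wz": 0,"dx": 0,"dy": 0,"dz": 0,"jaw": 0},
  ],
)

```text
time: 4.7
tool_pos: [540.1, -91.2, 58.5]
orientation: [0.023, -3.141, -0.0]
contact_force: [-0.6, -0.5, 2.7]
finger_gap: -0.2
```

Request:
carry_out(
  commands=[
    {"wx": 0,"wy": 0,"wz": 0,"dx": 0,"dy": 0,"dz": 2,"jaw": 0},
    {"wx": 0,"wy": 0,"wz": 0,"dx": 0,"dy": 0,"dz": 2,"jaw": 0},
    {"wx": 0,"wy": 0,"wz": 0,"dx": 0,"dy": 0,"dz": 0,"jaw": 0},
  ],
)

```text
time: 4.95
tool_pos: [540.4, -91.1, 54.4]
orientation: [-0.023, 3.141, 0.0]
contact_force: [-0.7, 0.2, 5.6]
finger_gap: -0.1
```

Request:
carry_out(
  commands=[
    {"wx": 0,"wy": 0,"wz": 0,"dx": 0,"dy": 0,"dz": 2,"jaw": 0},
    {"wx": 0,"wy": 0,"wz": 0,"dx": 0,"dy": 0,"dz": 0,"jaw": 0},
  ],
)

```text
time: 5.12
tool_pos: [540.5, -91.1, 53.3]
orientation: [-0.023, 3.141, 0.001]
contact_force: [-2.1, 0.4, 13.0]
finger_gap: -0.4
```

Request:
carry_out(
  commands=[
    {"wx": 0,"wy": 0,"wz": 0,"dx": 0,"dy": 0,"dz": 2,"jaw": 0},
    {"wx": 0,"wy": 0,"wz": 0,"dx": 0,"dy": 0,"dz": 0,"jaw": 0},
  ],
)

```text
time: 5.28
tool_pos: [540.8, -90.9, 51.9]
orientation: [-0.023, 3.14, 0.001]
contact_force: [-2.9, 1.4, 17.3]
finger_gap: 0.1
```

Request:
carry_out(
  commands=[
    {"wx": 0,"wy": 0,"wz": 0,"dx": 0,"dy": 0,"dz": 2,"jaw": 0},
    {"wx": 0,"wy": 0,"wz": 0,"dx": 0,"dy": 0,"dz": 0,"jaw": 0},
  ],
)

```text
time: 5.45
tool_pos: [540.8, -90.9, 51.5]
orientation: [-0.023, 3.14, 0.003]
contact_force: [-5.4, 2.1, 33.4]
finger_gap: -0.0
```

Corner 0 is firm at a tip height of 34.5 mm, so it is home. Next is corner 1.

Request:
carry_out(
  commands=[
    {"wx": 0,"wy": 0,"wz": 0,"dx": 0,"dy": 0,"dz": -26,"jaw": 0},
    {"wx": 0,"wy": 0,"wz": 0,"dx": 0,"dy": 37,"dz": 0,"jaw": 0},
    {"wx": 0,"wy": 0,"wz": 0,"dx": 2,"dy": 37,"dz": 0,"jaw": 0},
    {"wx": 0,"wy": 0,"wz": 0,"dx": 0,"dy": 37,"dz": 0,"jaw": 0},
    {"wx": 0,"wy": 0,"wz": 0,"dx": 0,"dy": 0,"dz": 10,"jaw": 0},
    {"wx": 0,"wy": 0,"wz": 0,"dx": 0,"dy": 0,"dz": 4,"jaw": 0},
    {"wx": 0,"wy": 0,"wz": 0,"dx": 0,"dy": 0,"dz": 2,"jaw": 0},
    {"wx": 0,"wy": 0,"wz": 0,"dx": 0,"dy": 0,"dz": 0,"jaw": 0},
  ],
)

```text
time: 6.12
tool_pos: [537.0, 21.6, 58.1]
orientation: [-0.026, 3.141, 0.003]
contact_force: [-0.3, 0.2, 1.2]
finger_gap: 0.0
```

Request:
carry_out(
  commands=[
    {"wx": 0,"wy": 0,"wz": 0,"dx": 0,"dy": 0,"dz": 2,"jaw": 0},
    {"wx": 0,"wy": 0,"wz": 0,"dx": 0,"dy": 0,"dz": 2,"jaw": 0},
    {"wx": 0,"wy": 0,"wz": 0,"dx": 0,"dy": 0,"dz": 0,"jaw": 0},
  ],
)

```text
time: 6.37
tool_pos: [536.9, 19.0, 54.0]
orientation: [-0.022, 3.141, -0.0]
contact_force: [0.4, 0.2, 1.2]
finger_gap: -0.0
```

Request:
carry_out(
  commands=[
    {"wx": 0,"wy": 0,"wz": 0,"dx": 0,"dy": 0,"dz": 2,"jaw": 0},
    {"wx": 0,"wy": 0,"wz": 0,"dx": 0,"dy": 0,"dz": 2,"jaw": 0},
    {"wx": 0,"wy": 0,"wz": 0,"dx": 0,"dy": 0,"dz": 0,"jaw": 0},
  ],
)

```text
time: 6.62
tool_pos: [536.9, 18.8, 51.1]
orientation: [-0.021, 3.141, -0.0]
contact_force: [-1.5, 0.6, 12.0]
finger_gap: -0.1
```

Request:
carry_out(
  commands=[
    {"wx": 0,"wy": 0,"wz": 0,"dx": 0,"dy": 0,"dz": 2,"jaw": 0},
    {"wx": 0,"wy": 0,"wz": 0,"dx": 0,"dy": 0,"dz": 0,"jaw": 0},
  ],
)

```text
time: 6.78
tool_pos: [537.0, 18.8, 50.9]
orientation: [-0.02, 3.141, 0.001]
contact_force: [-3.6, 1.5, 29.3]
finger_gap: 0.0
```

Request:
carry_out(
  commands=[
    {"wx": 0,"wy": 0,"wz": 0,"dx": 0,"dy": 0,"dz": -28,"jaw": 0},
    {"wx": 0,"wy": 0,"wz": 0,"dx": -27,"dy": 1,"dz": 0,"jaw": 0},
    {"wx": 0,"wy": 0,"wz": 0,"dx": -27,"dy": 0,"dz": 0,"jaw": 0},
    {"wx": 0,"wy": 0,"wz": 0,"dx": -27,"dy": 0,"dz": 0,"jaw": 0},
    {"wx": 0,"wy": 0,"wz": 0,"dx": 0,"dy": 0,"dz": 10,"jaw": 0},
    {"wx": 0,"wy": 0,"wz": 0,"dx": 0,"dy": 0,"dz": 4,"jaw": 0},
    {"wx": 0,"wy": 0,"wz": 0,"dx": 0,"dy": 0,"dz": 2,"jaw": 0},
    {"wx": 0,"wy": 0,"wz": 0,"dx": 0,"dy": 0,"dz": 0,"jaw": 0},
  ],
)

```text
time: 7.45
tool_pos: [614.9, 21.0, 58.9]
orientation: [0.022, -3.137, 0.001]
contact_force: [0.0, 0.1, 0.0]
finger_gap: 0.0
```

Request:
carry_out(
  commands=[
    {"wx": 0,"wy": 0,"wz": 0,"dx": 0,"dy": 0,"dz": 2,"jaw": 0},
    {"wx": 0,"wy": 0,"wz": 0,"dx": 0,"dy": 0,"dz": 2,"jaw": 0},
    {"wx": 0,"wy": 0,"wz": 0,"dx": 0,"dy": 0,"dz": 0,"jaw": 0},
  ],
)

```text
time: 7.7
tool_pos: [616.8, 21.8, 56.1]
orientation: [0.023, -3.141, 0.0]
contact_force: [0.0, 0.8, 0.7]
finger_gap: 0.2
```

Request:
carry_out(
  commands=[
    {"wx": 0,"wy": 0,"wz": 0,"dx": 0,"dy": 0,"dz": 2,"jaw": 0},
    {"wx": 0,"wy": 0,"wz": 0,"dx": 0,"dy": 0,"dz": 2,"jaw": 0},
    {"wx": 0,"wy": 0,"wz": 0,"dx": 0,"dy": 0,"dz": 0,"jaw": 0},
  ],
)

```text
time: 7.95
tool_pos: [617.3, 22.0, 52.1]
orientation: [0.023, -3.141, -0.0]
contact_force: [-0.4, 0.5, 0.2]
finger_gap: -0.0
```

Request:
carry_out(
  commands=[
    {"wx": 0,"wy": 0,"wz": 0,"dx": 0,"dy": 0,"dz": 2,"jaw": 0},
    {"wx": 0,"wy": 0,"wz": 0,"dx": 0,"dy": 0,"dz": 2,"jaw": 0},
    {"wx": 0,"wy": 0,"wz": 0,"dx": 0,"dy": 0,"dz": 0,"jaw": 0},
  ],
)

```text
time: 8.2
tool_pos: [617.7, 22.0, 51.0]
orientation: [0.023, -3.141, -0.002]
contact_force: [-4.9, 0.6, 19.6]
finger_gap: -0.0
```

Corner 3 is firm at 34 mm. Next is corner 2, at about (620,-88).

Request:
carry_out(
  commands=[
    {"wx": 0,"wy": 0,"wz": 0,"dx": 0,"dy": 0,"dz": -26,"jaw": 0},
    {"wx": 0,"wy": 0,"wz": 0,"dx": -1,"dy": -37,"dz": 0,"jaw": 0},
    {"wx": 0,"wy": 0,"wz": 0,"dx": 0,"dy": -37,"dz": 0,"jaw": 0},
    {"wx": 0,"wy": 0,"wz": 0,"dx": 0,"dy": -36,"dz": 0,"jaw": 0},
    {"wx": 0,"wy": 0,"wz": 0,"dx": 0,"dy": 0,"dz": 10,"jaw": 0},
    {"wx": 0,"wy": 0,"wz": 0,"dx": 0,"dy": 0,"dz": 4,"jaw": 0},
    {"wx": 0,"wy": 0,"wz": 0,"dx": 0,"dy": 0,"dz": 2,"jaw": 0},
    {"wx": 0,"wy": 0,"wz": 0,"dx": 0,"dy": 0,"dz": 0,"jaw": 0},
  ],
)

```text
time: 8.87
tool_pos: [619.8, -86.1, 57.5]
orientation: [0.026, -3.14, -0.002]
contact_force: [0.4, 1.0, 0.6]
finger_gap: 0.2
```

Request:
carry_out(
  commands=[
    {"wx": 0,"wy": 0,"wz": 0,"dx": 0,"dy": 0,"dz": 2,"jaw": 0},
    {"wx": 0,"wy": 0,"wz": 0,"dx": 0,"dy": 0,"dz": 2,"jaw": 0},
    {"wx": 0,"wy": 0,"wz": 0,"dx": 0,"dy": 0,"dz": 0,"jaw": 0},
  ],
)

```text
time: 9.12
tool_pos: [620.2, -86.6, 54.0]
orientation: [0.026, -3.141, -0.001]
contact_force: [-0.2, 0.1, 0.3]
finger_gap: 0.1
```

Request:
carry_out(
  commands=[
    {"wx": 0,"wy": 0,"wz": 0,"dx": 0,"dy": 0,"dz": 2,"jaw": 0},
    {"wx": 0,"wy": 0,"wz": 0,"dx": 0,"dy": 0,"dz": 2,"jaw": 0},
    {"wx": 0,"wy": 0,"wz": 0,"dx": 0,"dy": 0,"dz": 0,"jaw": 0},
  ],
)

```text
time: 9.37
tool_pos: [620.5, -87.5, 51.1]
orientation: [-0.024, 3.141, 0.001]
contact_force: [-1.2, 0.4, 6.2]
finger_gap: 0.1
```

Request:
carry_out(
  commands=[
    {"wx": 0,"wy": 0,"wz": 0,"dx": 0,"dy": 0,"dz": 2,"jaw": 0},
    {"wx": 0,"wy": 0,"wz": 0,"dx": 0,"dy": 0,"dz": 0,"jaw": 0},
  ],
)

```text
time: 9.53
tool_pos: [620.6, -87.5, 51.0]
orientation: [-0.023, 3.141, 0.002]
contact_force: [-5.2, 0.7, 18.8]
finger_gap: -0.2
```

Request:
carry_out(
  commands=[
    {"wx": 0,"wy": 0,"wz": 0,"dx": 0,"dy": 0,"dz": -26,"jaw": 0},
    {"wx": 0,"wy": 0,"wz": 0,"dx": 27,"dy": -1,"dz": 0,"jaw": 0},
    {"wx": 0,"wy": 0,"wz": 0,"dx": 27,"dy": -1,"dz": 0,"jaw": 0},
    {"wx": 0,"wy": 0,"wz": 0,"dx": 26,"dy": 0,"dz": 0,"jaw": 0},
    {"wx": 0,"wy": 0,"wz": 0,"dx": 0,"dy": 0,"dz": 16,"jaw": 0},
    {"wx": 0,"wy": 0,"wz": 0,"dx": 0,"dy": 0,"dz": 6,"jaw": 0},
    {"wx": 0,"wy": 0,"wz": 0,"dx": 0,"dy": 0,"dz": 3,"jaw": 0},
    {"wx": 0,"wy": 0,"wz": 0,"dx": 0,"dy": 0,"dz": 0,"jaw": 0},
  ],
)

```text
time: 10.2
tool_pos: [538.4, -91.2, 51.0]
orientation: [0.022, -3.137, -0.003]
contact_force: [-8.1, 0.5, 22.5]
finger_gap: -0.2
```

Request:
carry_out(
  commands=[
    {"wx": 0,"wy": 0,"wz": 0,"dx": 0,"dy": 0,"dz": 2,"jaw": 0},
    {"wx": 0,"wy": 0,"wz": 0,"dx": 0,"dy": 0,"dz": 0,"jaw": 0},
  ],
)

```text
time: 10.37
tool_pos: [538.4, -91.3, 50.8]
orientation: [0.022, -3.137, -0.004]
contact_force: [-11.3, 1.0, 39.1]
finger_gap: 0.0
```

All four push points are firm at a tip height of 34 mm (home is 34 mm). I go up and over the door, to behind it.

Request:
carry_out(
  commands=[
    {"wx": 0,"wy": 0,"wz": 0,"dx": 0,"dy": 0,"dz": -40,"jaw": 0},
    {"wx": 0,"wy": 0,"wz": 0,"dx": 0,"dy": 0,"dz": -40,"jaw": 0},
    {"wx": 0,"wy": 0,"wz": 0,"dx": 0,"dy": 0,"dz": -40,"jaw": 0},
    {"wx": 0,"wy": 0,"wz": 0,"dx": 0,"dy": 0,"dz": -40,"jaw": 0},
    {"wx": 0,"wy": 0,"wz": 0,"dx": 0,"dy": 0,"dz": -40,"jaw": 0},
    {"wx": 0,"wy": 0,"wz": 0,"dx": 0,"dy": 0,"dz": -40,"jaw": 0},
    {"wx": 0,"wy": 0,"wz": 0,"dx": 0,"dy": 0,"dz": -40,"jaw": 0},
    {"wx": 0,"wy": 0,"wz": 0,"dx": 20,"dy": 20,"dz": -15,"jaw": 0},
  ],
)

```text
time: 11.03
tool_pos: [527.1, -75.5, 349.5]
orientation: [-0.015, 3.125, -0.006]
contact_force: [1.6, -0.5, 0.8]
finger_gap: 0.0
```

Request:
carry_out(
  commands=[
    {"wx": 0,"wy": 0,"wz": 0,"dx": 9,"dy": 39,"dz": 0,"jaw": 0},
    {"wx": 0,"wy": 0,"wz": 0,"dx": 9,"dy": 39,"dz": 0,"jaw": 0},
    {"wx": 0,"wy": 0,"wz": 0,"dx": 0,"dy": 39,"dz": 0,"jaw": 0},
    {"wx": 0,"wy": 0,"wz": 0,"dx": 0,"dy": 39,"dz": 0,"jaw": 0},
    {"wx": 0,"wy": 0,"wz": 0,"dx": 0,"dy": 39,"dz": 0,"jaw": 0},
    {"wx": 0,"wy": 0,"wz": 0,"dx": 0,"dy": 39,"dz": 0,"jaw": 0},
    {"wx": 0,"wy": 0,"wz": 0,"dx": 0,"dy": 39,"dz": 0,"jaw": 0},
    {"wx": 0,"wy": 0,"wz": 0,"dx": 0,"dy": 39,"dz": 0,"jaw": 0},
  ],
)

```text
time: 11.7
tool_pos: [497.8, 242.8, 342.9]
orientation: [-0.024, 3.14, 0.001]
contact_force: [0.6, -0.6, 0.3]
finger_gap: -0.6
```

Request:
carry_out(
  commands=[
    {"wx": 0,"wy": 0,"wz": 0,"dx": 0,"dy": 20,"dz": 0,"jaw": 0},
    {"wx": 0,"wy": 0,"wz": 0,"dx": 0,"dy": 0,"dz": 0,"jaw": 0},
  ],
)

```text
time: 11.87
tool_pos: [496.5, 268.3, 342.5]
orientation: [-0.039, 3.14, 0.006]
contact_force: [0.1, 0.1, -0.5]
finger_gap: -0.1
```

```bash
python3 look.py a2; python3 - <<'E'
from rig import spotter
import numpy as np
for n in ('top','side'):
    for t in ('hole0','door_edge'):
        r=spotter.mark_of(n,t);print(n,t,[(np.round(x['position'],0).tolist(),round(x['conf'],2)) for x in r if 480<x['position'][0]<680])
E
```

```text
top hole0 [([609.0, 340.0, -0.0], 0.98), ([521.0, -91.0, 27.0], 0.91), ([647.0, 18.0, 36.0], 0.81), ([512.0, 21.0, 29.0], 0.69), ([648.0, -92.0, 32.0], 0.64), ([532.0, 272.0, 0.0], 0.57)]
top door_edge [([577.0, 176.0, 251.0], 0.87)]
side hole0 [([516.0, -92.0, 30.0], 0.94), ([515.0, 19.0, 30.0], 0.93), ([647.0, -89.0, 28.0], 0.58), ([647.0, 22.0, 27.0], 0.58)]
side door_edge [([572.0, 179.0, 253.0], 0.68)]
```

View pics/a2.png

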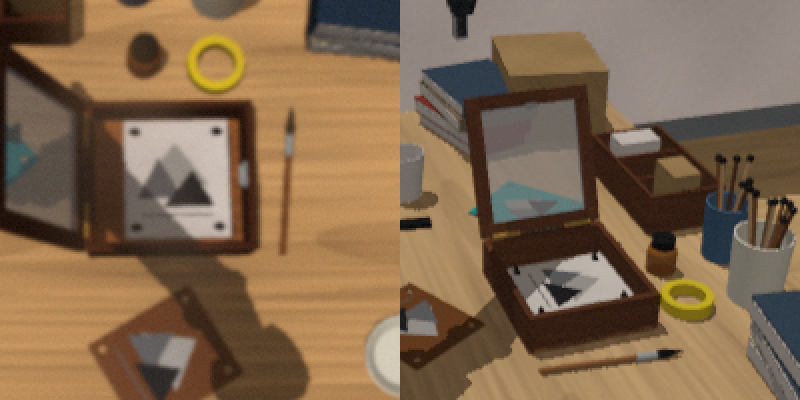

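The heads now stand out of all four holes, at about (517,272), (595,257), (541,310) and (625,295) in the side crop. The networks give hole heights of 27 to 36 mm, so the panel is home. Now I go down behind the door and push it.

Request:
carry_out(
  commands=[
    {"wx": 0,"wy": 0,"wz": 0,"dx": 0,"dy": 0,"dz": 30,"jaw": 0},
    {"wx": 0,"wy": 0,"wz": 0,"dx": 0,"dy": 0,"dz": 30,"jaw": 0},
    {"wx": 0,"wy": 0,"wz": 0,"dx": 0,"dy": 0,"dz": 26,"jaw": 0},
    {"wx": 0,"wy": 0,"wz": 0,"dx": 0,"dy": -20,"dz": 0,"jaw": 0},
    {"wx": 0,"wy": 0,"wz": 0,"dx": 0,"dy": -20,"dz": 0,"jaw": 0},
    {"wx": 0,"wy": 0,"wz": 0,"dx": 0,"dy": -20,"dz": 0,"jaw": 0},
    {"wx": 0,"wy": 0,"wz": 0,"dx": 0,"dy": 0,"dz": 0,"jaw": 0},
  ],
)

```text
time: 12.75
tool_pos: [498.2, 193.7, 256.2]
orientation: [0.01, -3.141, 0.006]
contact_force: [-0.2, -1.5, 0.0]
finger_gap: -0.1
```

Request:
carry_out(
  commands=[
    {"wx": 0,"wy": 0,"wz": 0,"dx": -3,"dy": -10,"dz": 0,"jaw": 0},
    {"wx": 0,"wy": 0,"wz": 0,"dx": 0,"dy": -10,"dz": 0,"jaw": 0},
    {"wx": 0,"wy": 0,"wz": 0,"dx": 0,"dy": -10,"dz": 0,"jaw": 0},
    {"wx": 0,"wy": 0,"wz": 0,"dx": 0,"dy": 0,"dz": 0,"jaw": 0},
  ],
)

```text
time: 13.08
tool_pos: [502.3, 168.6, 257.0]
orientation: [-0.02, 3.139, -0.0]
contact_force: [-0.1, 0.4, 0.3]
finger_gap: -0.0
```

```bash
python3 look.py a3
```

```text
(no output)
```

View pics/a3.png

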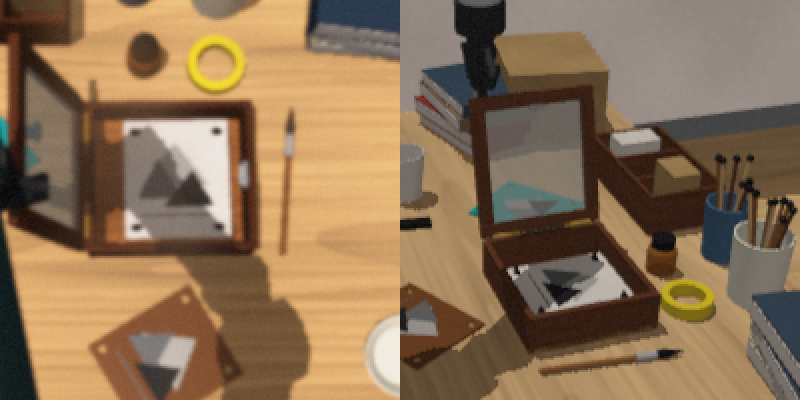

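```bash
python3 - <<'E'
from h import *
for n,o in (('top',(190,60)),('side',(210,60))):
    for P in [(502,168.6,240),(502,168.6,290)]: print(n,(pj(n,P)-o)*2)
for th in (2.0,1.95,1.9,1.85,1.8,1.7):
  print(th,[((pj('top',(x,84+(x-578)*.017-220*np.cos(th)+12*np.sin(th),62+220*np.sin(th)+12*np.cos(th)))-(190,60))*2).round().tolist() for x in (478,578,678)],((pj('side',(578,84-220*np.cos(th),62+220*np.sin(th)))-(210,60))*2).round().tolist())
from rig import spotter
for n in ('top','side'):
    r=spotter.mark_of(n,'door_edge');print(n,[(np.round(x['position'],0).tolist(),round(x['conf'],2)) for x in r])
E
```

```text
top [[ -2.25666391 203.97513833]]
top [[-10.37910395 193.9612305 ]]
side [[ 81.27549345 110.64992699]]
side [[81.0828352  80.06131903]]
2.0 [[[-21.0, 224.0]], [[-21.0, 128.0]], [[-20.0, 35.0]]] [[127.0, 90.0]]
1.95 [[[-12.0, 223.0]], [[-12.0, 127.0]], [[-11.0, 34.0]]] [[129.0, 90.0]]
1.9 [[[-3.0, 222.0]], [[-3.0, 125.0]], [[-2.0, 32.0]]] [[131.0, 90.0]]
1.85 [[[7.0, 222.0]], [[7.0, 124.0]], [[7.0, 30.0]]] [[133.0, 90.0]]
1.8 [[[17.0, 221.0]], [[17.0, 123.0]], [[17.0, 29.0]]] [[136.0, 91.0]]
1.7 [[[38.0, 220.0]], [[38.0, 122.0]], [[37.0, 27.0]]] [[141.0, 94.0]]
top [([576.0, 150.0, 264.0], 0.92), ([650.0, 20.0, 30.0], 0.16)]
side [([575.0, 155.0, 261.0], 0.59)]
```

The door is moving: the network puts the edge point at y=150, which is about 1.83 rad. I follow its arc.

Request:
carry_out(
  commands=[
    {"wx": 0,"wy": 0,"wz": 0,"dx": 0,"dy": -12,"dz": -3,"jaw": 0},
    {"wx": 0,"wy": 0,"wz": 0,"dx": 0,"dy": -12,"dz": -3,"jaw": 0},
    {"wx": 0,"wy": 0,"wz": 0,"dx": 0,"dy": -12,"dz": -3,"jaw": 0},
    {"wx": 0,"wy": 0,"wz": 0,"dx": 0,"dy": -12,"dz": -3,"jaw": 0},
    {"wx": 0,"wy": 0,"wz": 0,"dx": 0,"dy": -12,"dz": -3,"jaw": 0},
    {"wx": 0,"wy": 0,"wz": 0,"dx": 0,"dy": -12,"dz": -2,"jaw": 0},
    {"wx": 0,"wy": 0,"wz": 0,"dx": 0,"dy": 0,"dz": 0,"jaw": 0},
  ],
)

```text
time: 13.87
tool_pos: [502.6, 94.0, 273.8]
orientation: [-0.015, 3.141, -0.003]
contact_force: [-0.0, -1.1, 0.1]
finger_gap: -0.3
```

Request:
carry_out(
  commands=[
    {"wx": 0,"wy": 0,"wz": 0,"dx": 0,"dy": -13,"dz": 1,"jaw": 0},
    {"wx": 0,"wy": 0,"wz": 0,"dx": 0,"dy": -13,"dz": 1,"jaw": 0},
    {"wx": 0,"wy": 0,"wz": 0,"dx": 0,"dy": -13,"dz": 2,"jaw": 0},
    {"wx": 0,"wy": 0,"wz": 0,"dx": 0,"dy": -12,"dz": 3,"jaw": 0},
    {"wx": 0,"wy": 0,"wz": 0,"dx": 0,"dy": -12,"dz": 4,"jaw": 0},
    {"wx": 0,"wy": 0,"wz": 0,"dx": 0,"dy": -12,"dz": 5,"jaw": 0},
    {"wx": 0,"wy": 0,"wz": 0,"dx": 0,"dy": 0,"dz": 0,"jaw": 0},
  ],
)

```text
time: 14.45
tool_pos: [503.2, 20.1, 256.9]
orientation: [0.017, -3.141, 0.003]
contact_force: [-0.5, -0.3, -0.0]
finger_gap: 0.3
```

```bash
python3 look.py a4
```

```text
(no output)
```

View pics/a4.png

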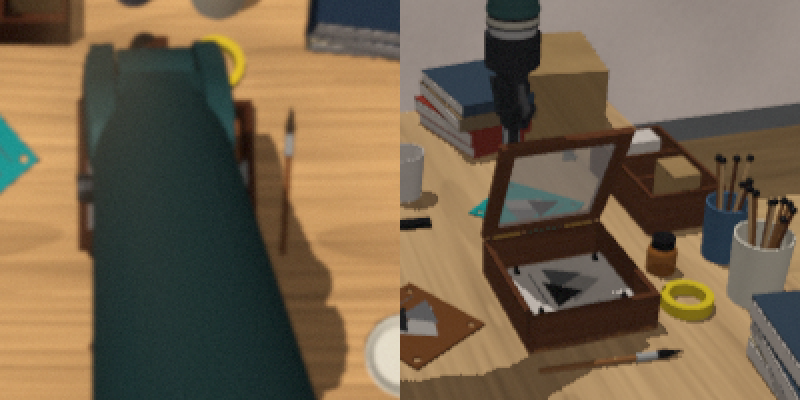

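The side crop shows the door leaning over the case with its free edge at about (570,140), roughly 1.1 rad, and the finger behind it. I keep following the arc.

Request:
carry_out(
  commands=[
    {"wx": 0,"wy": 0,"wz": 0,"dx": 0,"dy": -12,"dz": 6,"jaw": 0},
    {"wx": 0,"wy": 0,"wz": 0,"dx": 0,"dy": -12,"dz": 6,"jaw": 0},
    {"wx": 0,"wy": 0,"wz": 0,"dx": 0,"dy": -11,"dz": 7,"jaw": 0},
    {"wx": 0,"wy": 0,"wz": 0,"dx": 0,"dy": -10,"dz": 8,"jaw": 0},
    {"wx": 0,"wy": 0,"wz": 0,"dx": 0,"dy": -10,"dz": 8,"jaw": 0},
    {"wx": 0,"wy": 0,"wz": 0,"dx": 0,"dy": -9,"dz": 9,"jaw": 0},
    {"wx": 0,"wy": 0,"wz": 0,"dx": 0,"dy": -8,"dz": 10,"jaw": 0},
    {"wx": 0,"wy": 0,"wz": 0,"dx": 0,"dy": -8,"dz": 10,"jaw": 0},
  ],
)

```text
time: 15.22
tool_pos: [505.3, -56.8, 192.8]
orientation: [-0.025, 3.14, 0.0]
contact_force: [0.5, 0.9, 1.2]
finger_gap: 0.0
```

Request:
carry_out(
  commands=[
    {"wx": 0,"wy": 0,"wz": 0,"dx": 0,"dy": -8,"dz": 11,"jaw": 0},
    {"wx": 0,"wy": 0,"wz": 0,"dx": 0,"dy": -6,"dz": 11,"jaw": 0},
    {"wx": 0,"wy": 0,"wz": 0,"dx": 0,"dy": -6,"dz": 12,"jaw": 0},
    {"wx": 0,"wy": 0,"wz": 0,"dx": 0,"dy": -5,"dz": 12,"jaw": 0},
    {"wx": 0,"wy": 0,"wz": 0,"dx": 0,"dy": 0,"dz": 0,"jaw": 0},
  ],
)

```text
time: 15.63
tool_pos: [503.1, -82.9, 144.7]
orientation: [0.02, -3.136, 0.0]
contact_force: [-0.2, -0.3, -0.4]
finger_gap: -0.1
```

```bash
python3 look.py a5
```

```text
(no output)
```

View pics/a5.png

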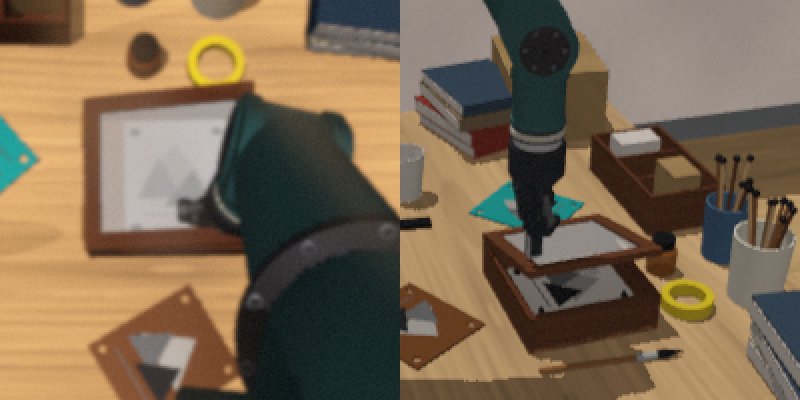

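The door is nearly down, about 0.3 rad, and the finger is on the pane beside the rail (top crop (190,210)). I step over to the free rail before pressing.

Request:
carry_out(
  commands=[
    {"wx": 0,"wy": 0,"wz": 0,"dx": 0,"dy": 0,"dz": -20,"jaw": 0},
    {"wx": 0,"wy": 0,"wz": 0,"dx": -25,"dy": -20,"dz": 0,"jaw": 0},
    {"wx": 0,"wy": 0,"wz": 0,"dx": -25,"dy": -19,"dz": 0,"jaw": 0},
    {"wx": 0,"wy": 0,"wz": 0,"dx": -15,"dy": 0,"dz": 0,"jaw": 0},
    {"wx": 0,"wy": 0,"wz": 0,"dx": 0,"dy": 0,"dz": 12,"jaw": 0},
    {"wx": 0,"wy": 0,"wz": 0,"dx": 0,"dy": 0,"dz": 12,"jaw": 0},
    {"wx": 0,"wy": 0,"wz": 0,"dx": 0,"dy": 0,"dz": 12,"jaw": 0},
    {"wx": 0,"wy": 0,"wz": 0,"dx": 0,"dy": 0,"dz": 0,"jaw": 0},
  ],
)

```text
time: 16.4
tool_pos: [566.6, -118.2, 128.0]
orientation: [0.025, -3.133, -0.003]
contact_force: [-0.7, -0.4, 0.6]
finger_gap: 0.4
```

Request:
carry_out(
  commands=[
    {"wx": 0,"wy": 0,"wz": 0,"dx": 0,"dy": 0,"dz": 10,"jaw": 0},
    {"wx": 0,"wy": 0,"wz": 0,"dx": 0,"dy": 0,"dz": 10,"jaw": 0},
    {"wx": 0,"wy": 0,"wz": 0,"dx": 0,"dy": 0,"dz": 0,"jaw": 0},
  ],
)

```text
time: 16.65
tool_pos: [568.8, -119.1, 109.2]
orientation: [0.024, -3.137, -0.001]
contact_force: [-0.6, -0.7, 0.2]
finger_gap: 0.3
```

```bash
python3 look.py a6
```

```text
(no output)
```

View pics/a6.png

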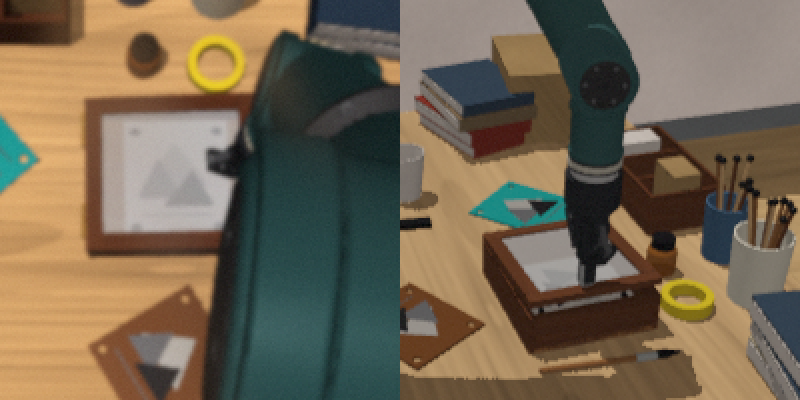

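Request:
carry_out(
  commands=[
    {"wx": 0,"wy": 0,"wz": 0,"dx": 0,"dy": -6,"dz": -3,"jaw": 0},
    {"wx": 0,"wy": 0,"wz": 0,"dx": 0,"dy": 0,"dz": 6,"jaw": 0},
    {"wx": 0,"wy": 0,"wz": 0,"dx": 0,"dy": 0,"dz": 4,"jaw": 0},
    {"wx": 0,"wy": 0,"wz": 0,"dx": 0,"dy": 0,"dz": 3,"jaw": 0},
    {"wx": 0,"wy": 0,"wz": 0,"dx": 0,"dy": 0,"dz": 0,"jaw": 0},
  ],
)

```text
time: 17.17
tool_pos: [571.0, -126.1, 101.2]
orientation: [-0.023, 3.141, -0.001]
contact_force: [-0.4, -1.5, 1.5]
finger_gap: 0.4
```

Request:
carry_out(
  commands=[
    {"wx": 0,"wy": 0,"wz": 0,"dx": 0,"dy": 0,"dz": 3,"jaw": 0},
    {"wx": 0,"wy": 0,"wz": 0,"dx": 0,"dy": 0,"dz": 2,"jaw": 0},
    {"wx": 0,"wy": 0,"wz": 0,"dx": 0,"dy": 0,"dz": 0,"jaw": 0},
  ],
)

```text
time: 17.42
tool_pos: [571.0, -126.5, 96.8]
orientation: [-0.022, 3.141, -0.001]
contact_force: [-0.8, -1.0, 2.8]
finger_gap: 0.2
```

Request:
carry_out(
  commands=[
    {"wx": 0,"wy": 0,"wz": 0,"dx": 0,"dy": 0,"dz": 2,"jaw": 0},
    {"wx": 0,"wy": 0,"wz": 0,"dx": 0,"dy": 0,"dz": 0,"jaw": 0},
  ],
)

```text
time: 17.58
tool_pos: [570.8, -126.1, 94.3]
orientation: [-0.022, 3.141, -0.001]
contact_force: [0.6, -0.3, 0.9]
finger_gap: 0.2
```

Request:
carry_out(
  commands=[
    {"wx": 0,"wy": 0,"wz": 0,"dx": 0,"dy": 0,"dz": 2,"jaw": 0},
    {"wx": 0,"wy": 0,"wz": 0,"dx": 0,"dy": 0,"dz": 2,"jaw": 0},
    {"wx": 0,"wy": 0,"wz": 0,"dx": 0,"dy": 0,"dz": 0,"jaw": 0},
  ],
)

```text
time: 17.83
tool_pos: [570.8, -126.0, 90.9]
orientation: [0.023, -3.142, 0.0]
contact_force: [-0.6, -0.6, 8.4]
finger_gap: -0.0
```

Request:
carry_out(
  commands=[
    {"wx": 0,"wy": 0,"wz": 0,"dx": 0,"dy": 0,"dz": 2,"jaw": 0},
    {"wx": 0,"wy": 0,"wz": 0,"dx": 0,"dy": 0,"dz": 0,"jaw": 0},
  ],
)

```text
time: 18.0
tool_pos: [570.9, -126.0, 90.8]
orientation: [-0.022, 3.141, 0.001]
contact_force: [-4.8, -0.8, 22.9]
finger_gap: -0.1
```

The door is firm at a tip height of 73.9 mm (shut is 74 mm), at 23 N. I withdraw up and to the side, and check.

Request:
carry_out(
  commands=[
    {"wx": 0,"wy": 0,"wz": 0,"dx": 0,"dy": 0,"dz": -20,"jaw": 0},
    {"wx": 0,"wy": 0,"wz": 0,"dx": 0,"dy": 0,"dz": -40,"jaw": 0},
    {"wx": 0,"wy": 0,"wz": 0,"dx": 0,"dy": 0,"dz": -40,"jaw": 0},
    {"wx": 0,"wy": 0,"wz": 0,"dx": 0,"dy": 0,"dz": -40,"jaw": 0},
    {"wx": 0,"wy": 0,"wz": 0,"dx": 0,"dy": 0,"dz": -40,"jaw": 0},
    {"wx": 0,"wy": 0,"wz": 0,"dx": 0,"dy": -40,"dz": -10,"jaw": 0},
    {"wx": 0,"wy": 0,"wz": 0,"dx": 0,"dy": -40,"dz": 0,"jaw": 0},
    {"wx": 0,"wy": 0,"wz": 0,"dx": 0,"dy": -40,"dz": 0,"jaw": 0},
  ],
)

```text
time: 18.67
tool_pos: [573.7, -245.4, 279.7]
orientation: [-0.03, 3.138, 0.0]
contact_force: [1.0, -0.4, -1.1]
finger_gap: -0.3
```

Request:
carry_out(
  commands=[
    {"wx": 0,"wy": 0,"wz": 0,"dx": 0,"dy": -40,"dz": 0,"jaw": 0},
    {"wx": 0,"wy": 0,"wz": 0,"dx": 0,"dy": -40,"dz": 0,"jaw": 0},
    {"wx": 0,"wy": 0,"wz": 0,"dx": 0,"dy": -40,"dz": 0,"jaw": 0},
    {"wx": 0,"wy": 0,"wz": 0,"dx": 0,"dy": -40,"dz": 0,"jaw": 0},
    {"wx": 0,"wy": 0,"wz": 0,"dx": 0,"dy": 0,"dz": 0,"jaw": 0},
    {"wx": 0,"wy": 0,"wz": 0,"dx": 0,"dy": 0,"dz": 0,"jaw": 0},
  ],
)

```text
time: 19.17
tool_pos: [573.2, -408.9, 277.2]
orientation: [0.015, -3.14, 0.001]
contact_force: [0.6, 0.8, -0.1]
finger_gap: 0.0
```

```bash
python3 look.py a7; python3 - <<'E'
from rig import spotter
import numpy as np
for n in ('top','side'):
    for t in ('door_edge','hole0'):
        r=spotter.mark_of(n,t);print(n,t,[(np.round(x['position'],0).tolist(),round(x['conf'],2)) for x in r if 480<x['position'][0]<680 and x['position'][1]<250])
E
```

```text
top door_edge [([583.0, -127.0, 77.0], 0.79)]
top hole0 [([617.0, 174.0, -6.0], 0.58)]
side door_edge [([579.0, -122.0, 70.0], 0.89)]
side hole0 [([615.0, 176.0, 1.0], 0.88)]
```

View pics/a7.png

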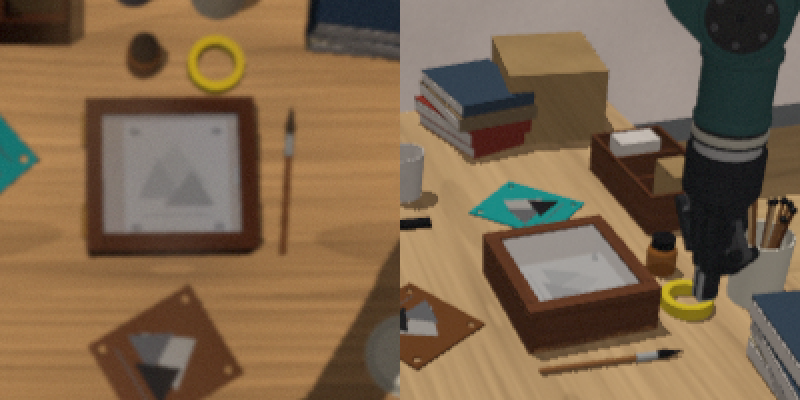

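The pictures show the door flush on the rim all round, the edge point at 70–77 mm, and the brush, tape and jar not visibly moved.

```bash
python3 -c "
from rig import ticket,status
s=status.read_state();print(s['time'],s['contact_force']);print(ticket.job_done())"
```

```text
19.4667 [0.29107674 0.98917952 1.34345134]
the job is handed in; nothing more can be done
None
```

The panel is pressed home on all four posts and the glazed door is shut. I handed the job in at 19.5 s; it reported no verdict.

- **Panel:** I pressed near each corner, and corner 0 twice. Every push point came up firm at a fingertip height of 34 mm, which is the home height. With the door still open, the barb heads stood out of all four holes. The networks put the holes at 27–36 mm, against 30 mm when home, which is within their usual error apart from one reading of 36 mm for hole 3; the side camera read 27 mm for it.
- **Door:** I swung it over and pressed its free rail, where it came up firm at 74 mm under 23 N. After I withdrew the arm it lay flush on the rim, with the edge point measured at 70–77 mm (74 mm when shut). I took the catch as clicked from this, since its click shows no other way.
- **Other things:** the brush, tape roll and ink jar showed no visible movement in the last picture. The cup, dish and ink stick were at most partly in that view, but the arm never came near them. The arm touches nothing.

My very first move call was refused because its rows left out some of the values; nothing moved, and I sent it again with full rows.

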